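# Zero the dial comparator and lock its bezel

## Robot

A 6-joint arm with a two-finger parallel gripper is mounted at the origin on a cart in front of the work surface, level with it; the furniture and walls round the work are solid. World frame = base frame: x ahead of the robot, y to its left, z up, the work surface at z = 0. Lengths are in m, angles in rad, forces in N, time in s.
With the tool pointing down it reaches from about 0.275 to 0.85 m from the base axis. Payload 5.2 kg.
Tool frame: the origin (TCP) lies midway between the tips of the shut fingers; the grasp point (between the pads) lies 19 mm behind it; z points along the fingers, x is the direction in which the jaws open and shut, and the axes are right-handed (so a half turn about z gives the same grasp; the last joint's range is limited). The gripper opens to 85 mm and grips with 20 to 120 N. Pads are 22 mm wide; open, the fingers measure 114 mm over their backs; the gripper's body (76 mm by 85 mm) begins 54 mm behind the grasp point. The pads swing forward as they close: fully open they stand 13 mm farther back than shut.
Start: joints at [-1.516, 0.259, 1.535, -0, 1.348, -0.203], TCP at [0.14, -0.532, 0.231] pointing down, gripper open.
Joint ranges: [-3.14, 3.14], [-0.91, 2.08], [0.19, 2.58], [-1.22, 4.36], [0.22, 2.71], [-3.12, 3.12]. Speed limits (rad/s): [2.57, 2.57, 3.14, 3.14, 3.14, 3.14].

## Interface

Orientations are given as a unit quaternion [x, y, z, w].
In Python, from bench import r, get_image, workorder gives the robot as it stands. The module is installed in compiled form; this text tells all that it offers.
- The arm moves only by the tool play_rows, never from a script. Its argument "deltas" is a list that holds one entry, the list of rows, each a list of 7 numbers: the closure, from 0 (fully open) to 1 (shut), then the shift along the tool's x, y, z in m, then the turn, a rotation vector about the tool's x, y, z in rad. In form: [[[fingers, tx, ty, tz, ax, ay, az], ...]]. A call has 1 to 8 rows; each row is the pose to reach, as a shift and turn from the pose commanded when the call began, along the tool's axes at that moment; what a row does not reach only later rows make up. A row lasts 1/12 s, in which the tool goes at most 41.7 mm and 7.16 degrees, less where a joint would pass 70% of its speed; a pose out of reach is approached as far as the arm can. A call with a gripper value outside its range is refused whole. The fingers move at their own pace and stop on an object; "newtons" is the grip in N (left out, the last holds). Time passes only in rows, so rows that repeat a pose let the fingers close. It gives the time, the measured TCP pose, the force and the opening at its end, in the units of the state.
- r.sense(): the state, without advancing time (a new reading comes with each control period).
- get_image(name): name is "side" or "top" or "wrist"; returns a dict with "color" (480x640x3 uint8, red, green, blue), "fx", "fy", "cx", "cy" (pixels), "dist_coeffs" ([k1, k2, p1, p2, k3] as OpenCV has them; the pictures are not rectified), "cam_to_world" (4x4, takes a point from camera to world coordinates); the wrist camera has in their place "T_tool_cam" (4x4, takes a point from camera to tool coordinates, whose origin is the TCP and whose axes are the tool frame's). Camera axes: x right, y down, z forward; pixel columns grow to the right and rows downward; lengths in m; the calibration is good to about 2 mm. A picture is of the moment at which its call begins: read the wrist's pose just before it. There is no depth.
- workorder.hand_in(): hands the job in, once; it reports no verdict.
The state is a dict: "t": time; "joint_positions": joint angles; "joint_velocities": joint speeds; "tau": joint torques, N m; "eef_pos": TCP position; "eef_rot": TCP orientation; "contact_force": force on the tool from outside, world axes, zero at the start; "moment": the same for the moment, N m; "grip_width": finger opening in m.
Only numpy, scipy, OpenCV 4.12 (cv2) and the standard library are available. Lean on these libraries where they do the work, as an engineer would, in place of code of your own. Each camera call takes 0.05 s, during which the arm holds its last target.

## Task

Zero the bench comparator: push the black post on the dial's bezel round until the red zero mark of the dial lies under the tip of the black needle. Then slide the orange lock tab all the way towards the dial, so that its rubber shoe rests on the rim and holds the bezel there. Leave the nut, the bolt and the white reel beside it where they are.

Things in the scene. Friction and masses are not known exactly. Their poses are not given: they have to be found in the camera images.
- comparator: Bench comparator, a green cast-iron stand fixed to the table; origin on the table under the dial's centre. Base 200 x 110 x 18 mm, column behind the dial, arm under it (arm top 100 mm, slide guides to 107 mm over the table). The dial lies flat on top, face up. Its x axis points from the dial to the column and the lock, y to the left of that, z up.
- dial_axis (a point): Centre of the dial, on the bezel's vertical axis, level with the bezel's top (126 mm over the table). The bezel is a knurled disc 120 mm across, 110 to 126 mm over the table; its white face lies under a solid clear glass level with the rim. It turns against light friction (about 1.5 N at the post) and stays where it is left, 126 degrees either way from where the post points away from the lock.
- bezel_post (a point): Centre of the top of the black upright post on the bezel, 12 mm across, standing 23 mm above the bezel's top, 53 mm from the dial's axis, exactly opposite the zero mark. Pushing it sideways turns the bezel, face and marks together. It starts on the side away from the lock and must go counter-clockwise, seen from above, by 0.6 to 2.1 rad.
- lock_tab (a point): Centre of the top of the orange lock tab on the arm, behind the dial: 12 mm thick along its travel, 22 mm wide, 118 to 150 mm over the table, 104 mm from the dial's axis when fully open. It is pushed level towards the dial's axis from its far side. Nothing stands higher than 107 mm behind it.
- zero_mark (a point): Centre of the red zero mark on the white dial face (a red bar, 14 mm along the radius, 10 mm across it), 41 mm from the dial's axis. The dial face turns with the bezel.
- needle_tip (a point): Tip of the long thin end of the black needle (2.6 mm wide, tip 41 mm from the dial's axis), under the glass; its other end is a short thick tail, 19 mm long. The needle is held by the setting block under the gauge and does not turn with the bezel.
- bezel_lock (a joint): Travel of the lock slide towards the dial in m: 0 fully open, at 0.014 its rubber shoe meets the bezel's rim (end). It slides against about 3 N and stays where it is left.
- nut_1: Rusty hexagon nut, 34 x 32 x 14 mm, loose on the table beside the comparator; origin at the centre of its underside.
- bolt_1: Grey bolt standing on its head, 29 x 26 x 70 mm, loose on the table beside the comparator; origin at the centre of its underside.
- line_reel: White reel, 46 mm across, 33 mm high, loose on the table beside the comparator; origin at the centre of its underside.

How it is judged:
By the outcome, as a careful person would: the job done as asked, in the order asked, and still so for the second after the job is handed in, with the robot touching nothing.
It also fails if it takes over 45 s, if anything falls off the work surface, if the arm or the gripper's body presses on something with over 40 N, if the wrist force passes 120 N, or if a joint passes its speed limit or range.

## Working session

There is one attempt and no reset: what is moved stays moved. The work goes in short steps, Python scripts to look and compute and a tool call to move; the robot and the scene stay as the last step left them, time stands still between calls to the robot, and variables do not carry over. Pictures are saved under pics/ and viewed, and the job is handed in when it is done.

Besides the shell and the picture viewer there is one more tool, called after "Emit:" by a JSON object that holds its "method" and its "body". play_rows: Moves the arm, as the interface text tells. Its arguments: {"type":"object","properties":{"deltas":{"type":"array","items":{"type":"array","items":{"type":"array","items":{"type":"number"}}}},"newtons":{"type":"number"}},"required":["deltas"]}

```bash
mkdir -p pics
python3 - <<'E'
from bench import r,get_image
import cv2
print(r.sense())
for n in("side","top","wrist"):
    d=get_image(n); cv2.imwrite(f"pics/{n}0.png",d["color"][:,:,::-1])
    print(n,{k:v for k,v in d.items() if k!="color"})
E
```

```text
{'t': 0.0, 'joint_positions': array([-1.51581345e+00,  2.59360577e-01,  1.53605594e+00,  3.71225310e-05,
        1.34803620e+00, -2.02790162e-01]), 'joint_velocities': array([ 0.00048799,  0.000119  ,  0.00091199,  0.00080547, -0.0013161 ,
        0.00183673]), 'tau': array([ 7.71064970e-04, -4.46019995e+01, -2.90567601e+01, -3.29865925e-04,
        1.16627023e-02,  4.76606914e-06]), 'eef_pos': array([ 0.14022153, -0.53128388,  0.23047615]), 'eef_rot': array([ 7.92123336e-01, -6.10360349e-01, -5.93573496e-04, -7.16213817e-04]), 'contact_force': array([ 0.64642419, -0.84172944, -0.12914407]), 'moment': array([-0.0079521 , -0.01290124, -0.00362241]), 'grip_width': 0.08537952852618035}
side {'fx': 466.38286989553654, 'fy': 466.38286989553654, 'cx': 318.38263132551214, 'cy': 240.37013341036806, 'dist_coeffs': array([-0.07050878,  0.        ,  0.        ,  0.        ,  0.        ]), 'cam_to_world': array([[-0.958966  , -0.16315647,  0.23187104,  0.31745529],
       [-0.28316399,  0.51012203, -0.81215372,  0.83838039],
       [ 0.01422561, -0.84448534, -0.53538972,  0.57526299],
       [ 0
[... 365 characters left out ...]
0186236,  0.17705435],
       [-0.00416544, -0.1606272 , -0.98700636,  0.94427094],
       [ 0.        ,  0.        ,  0.        ,  1.        ]])}
wrist {'fx': 426.5670357183896, 'fy': 426.5670357183896, 'cx': 322.21191201380327, 'cy': 232.95540714288953, 'dist_coeffs': array([-0.00506641,  0.        ,  0.        ,  0.        ,  0.        ]), 'T_tool_cam': array([[ 9.99999695e-01,  1.73464625e-04, -7.61486201e-04,
        -6.98893578e-04],
       [ 6.04110934e-05,  9.54920517e-01,  2.96861590e-01,
        -7.66700617e-02],
       [ 7.78653780e-04, -2.96861545e-01,  9.54920215e-01,
        -1.42319586e-01],
       [ 0.00000000e+00,  0.00000000e+00,  0.00000000e+00,
         1.00000000e+00]])}
```

View pics/top0.png

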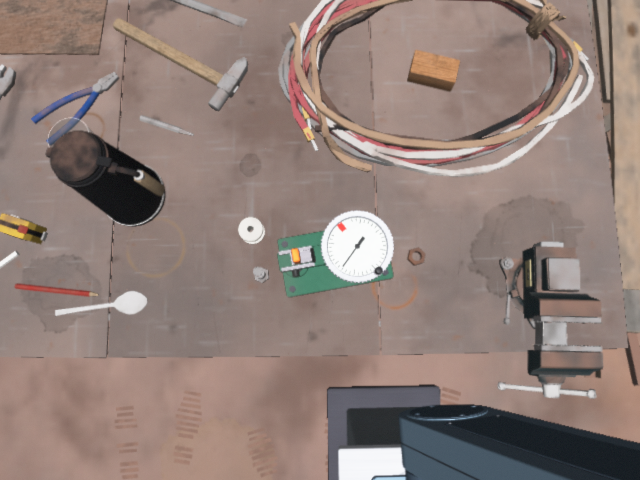

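View pics/side0.png

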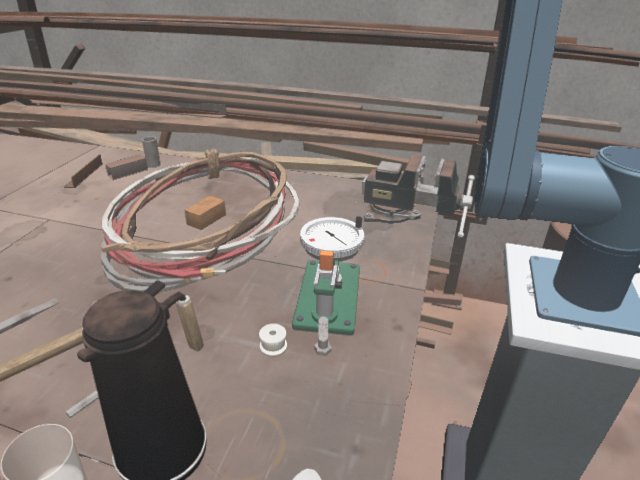

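```bash
cat > h.py <<'E'
import numpy as np,cv2
from bench import r,get_image
from scipy.spatial.transform import Rotation as R
def cam(n):
    if n=="wrist":
        s=r.sense(); d=get_image(n); T=np.eye(4);T[:3,:3]=R.from_quat(s["eef_rot"]).as_matrix();T[:3,3]=s["eef_pos"]
        d["cam_to_world"]=T@d["T_tool_cam"]
    else: d=get_image(n)
    return d
def ray(d,uv,z):
    K=np.array([[d["fx"],0,d["cx"]],[0,d["fy"],d["cy"]],[0,0,1]])
    p=cv2.undistortPoints(np.array([[uv]],float),K,d["dist_coeffs"])[0,0]
    T=d["cam_to_world"]; v=T[:3,:3]@[p[0],p[1],1]; o=T[:3,3]
    return o+v*(z-o[2])/v[2]
def proj(d,P):
    K=np.array([[d["fx"],0,d["cx"]],[0,d["fy"],d["cy"]],[0,0,1]])
    W=np.linalg.inv(d["cam_to_world"])
    return cv2.projectPoints(np.atleast_2d(np.array(P,float)),cv2.Rodrigues(W[:3,:3])[0],W[:3,3],K,d["dist_coeffs"])[0][:,0]
def crop(d,x0,y0,w,h,k,f):
    cv2.imwrite(f,cv2.resize(d["color"][y0:y0+h,x0:x0+w,::-1],None,fx=k,fy=k,interpolation=cv2.INTER_CUBIC))
E
python3 - <<'E'
from h import *
d=cam("top"); crop(d,240,190,200,130,4,"pics/c1.png")
E
```

```text
(no output)
```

View pics/c1.png

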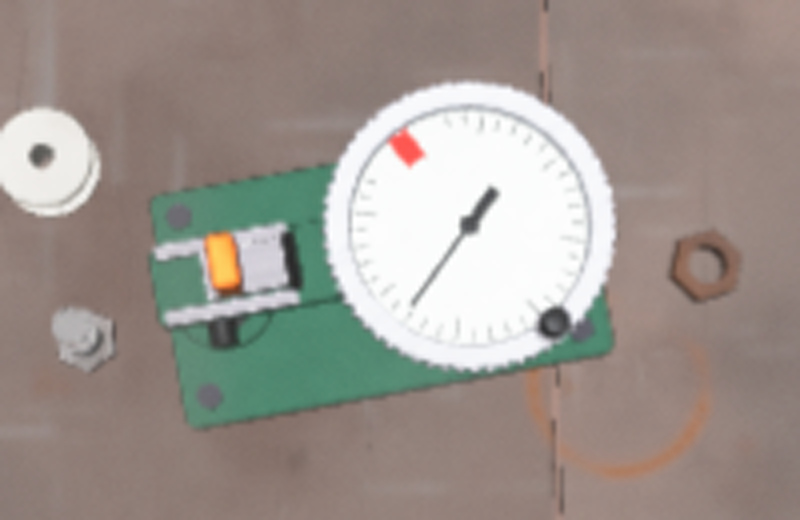

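View pics/wrist0.png

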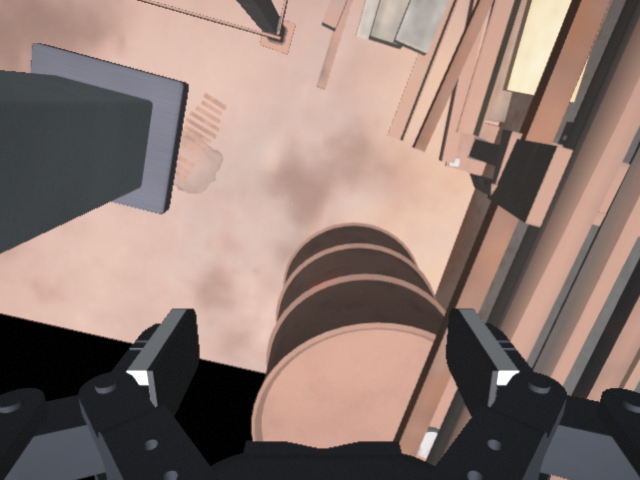

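```bash
cat >> h.py <<'E'
def cp(u,v,x0,y0,k): return ((u+.5)/k-.5+x0,(v+.5)/k-.5+y0)
E
python3 - <<'E'
from h import *
d=cam("top"); g=lambda u,v,z: ray(d,cp(u,v,240,190,4),z)
c=g(470,225,.124); print("hub",c); 
# bezel circle from edges
e=[g(u,v,.126) for u,v in((326,225),(615,225),(470,82),(470,370))]; print(e, "cen",e[0][0]*0+ (e[2][0]+e[3][0])/2,(e[0][1]+e[1][1])/2)
a=lambda p: np.degrees(np.arctan2(*(p-c)[[1,0]]))
for n,u,v,z in(("mark",407,147,.124),("tip",413,305,.124),("tail",493,190,.124),("post",555,318,.149),("tab",220,258,.150),("nut",706,265,.014),("bolt",75,330,.07),("reel",40,155,.033)):
    p=g(u,v,z); print(n,p,np.hypot(*(p-c)[:2]),a(p))
E
```

```text
hub [0.49744228 0.12534949 0.124     ]
[array([0.49800099, 0.18403267, 0.126     ]), array([0.49626651, 0.06641674, 0.126     ]), array([0.55663517, 0.12401272, 0.126     ]), array([0.43816336, 0.12688295, 0.126     ])] cen 0.4973992633858501 0.12522470758919652
mark [0.53017347 0.15040609 0.124     ] 0.041220921645488386 37.43501885261626
tip [0.4650106 0.1492327 0.124    ] 0.040276811767488735 143.63146628798907
tail [0.51177212 0.11559071 0.124     ] 0.017337186523037576 -34.25529551954305
post [0.45626652 0.09442353 0.149     ] 0.0514962015988319 -143.09081062676307
tab [0.48182505 0.22575302 0.15      ] 0.1016108622468141 98.84120091811019
nut [0.4937067  0.00979797 0.014     ] 0.11561188399102566 -91.85162560100402
bolt [0.46220738 0.29349536 0.07      ] 0.17179793790441902 101.8350619332409
reel [0.5463074  0.31497409 0.033     ] 0.19581953373881683 75.54961063979745
```

```bash
cat >> h.py <<'E'
C=np.array([.4974,.1252])
def delta(pos,xang):
    s=r.sense(); M=R.from_quat(s["eef_rot"])
    a=np.radians(xang); x=[np.cos(a),np.sin(a),0]; y=[np.sin(a),-np.cos(a),0]; z=[0,0,-1]
    T=R.from_matrix(np.array([x,y,z]).T)
    return np.round(np.r_[M.inv().apply(np.array(pos)-s["eef_pos"]),(M.inv()*T).as_rotvec()],4)
def arc(ang,rad,z):
    a=np.radians(ang); return [*(C+rad*np.array([np.cos(a),np.sin(a)])),z]
def st():
    s=r.sense(); x=R.from_quat(s["eef_rot"]).as_matrix()[:,0]
    print("t",round(s["t"],2),s["eef_pos"].round(4),"xang",np.degrees(np.arctan2(x[1],x[0])).round(2),"F",s["contact_force"].round(1),"w",s["grip_width"].round(4),"j",s["joint_positions"].round(2))
E
python3 - <<'E'
from h import *
st()
print(delta([.14,-.532,.29],-75.2)); print(delta([.4552,.0932,.25],-52.8))
E
```

```text
Traceback (most recent call last):
  File "h.py", line 32, in st
    print("t",round(s["t"],2),s["eef_pos"].round(4),"xang",np.degrees(np.arctan2(x[1],x[0])).round(2),"F",s["contact_force"].round(1),"w",s["grip_width"].round(4),"j",s["joint_positions"].round(2))
                                                                                                                                          ^^^^^^^^^^^^^^^^^^^^^
AttributeError: 'float' object has no attribute 'round'
```

```bash
sed -i 's/s\["grip_width"\].round(4)/round(s["grip_width"],4)/' h.py
python3 - <<'E'
from h import *
st()
print(delta([.14,-.532,.29],-75.2)); print(delta([.4552,.0932,.25],-52.8))
E
```

```text
t 0.25 [ 0.1402 -0.5316  0.2309] xang -75.23 F [ 0.1  0.6 -0.2] w 0.0854 j [-1.52  0.26  1.54 -0.    1.35 -0.2 ]
[ 0.0003  0.0003 -0.0591 -0.0002  0.0008 -0.0005]
[-5.239e-01 -4.638e-01 -1.860e-02 -3.000e-04  8.000e-04 -3.915e-01]
```

Emit:
{"method": "play_rows", "body": {"deltas": [[[0.6,0,0,-0.04,0,0,0],[0.6,-0.02,-0.02,-0.06,0,0,-0.1],[0.6,-0.524,-0.464,-0.06,0,0,-0.391],[0.6,-0.524,-0.464,-0.06,0,0,-0.391],[0.6,-0.524,-0.464,-0.06,0,0,-0.391],[0.6,-0.524,-0.464,-0.06,0,0,-0.391],[0.6,-0.524,-0.464,-0.06,0,0,-0.391],[0.6,-0.524,-0.464,-0.06,0,0,-0.391]]]}}

```text
t: 0.92
eef_pos: [0.2668, -0.2819, 0.2913]
eef_rot: [0.895, -0.445, 0.0, 0.0]
contact_force: [0.4, 0.2, -0.1]
grip_width: 0.0338
```

Run:
```python
from h import *
st()
print(delta([.4552,.0932,.26],-52.8))
```

```text
t 0.92 [ 0.2668 -0.2819  0.2913] xang -52.87 F [ 0.4  0.2 -0.1] w 0.0338 j [-1.1  -0.08  1.77  0.    1.46 -0.18]
[-1.854e-01 -3.767e-01  3.130e-02 -1.000e-04 -4.000e-04 -1.300e-03]
```

Emit:
{"method": "play_rows", "body": {"deltas": [[[0.6,-0.185,-0.377,0.03,0,0,0],[0.6,-0.185,-0.377,0.03,0,0,0],[0.6,-0.185,-0.377,0.03,0,0,0],[0.6,-0.185,-0.377,0.03,0,0,0],[0.6,-0.185,-0.377,0.03,0,0,0],[0.6,-0.185,-0.377,0.03,0,0,0],[0.6,-0.185,-0.377,0.03,0,0,0],[0.6,-0.185,-0.377,0.03,0,0,0]]]}}

```text
t: 1.58
eef_pos: [0.4162, 0.0154, 0.2677]
eef_rot: [0.896, -0.445, 0.001, -0.0]
contact_force: [0.4, -0.8, 0.6]
grip_width: 0.0341
```

Emit:
{"method": "play_rows", "body": {"deltas": [[[0.6,-0.03,-0.06,0,0,0,0],[0.6,-0.03,-0.06,0,0,0,0],[0.6,-0.03,-0.06,0,0,0,0]]]}}

```text
t: 1.83
eef_pos: [0.4468, 0.0776, 0.2673]
eef_rot: [0.897, -0.443, -0.0, -0.001]
contact_force: [-0.2, -0.1, -0.3]
grip_width: 0.0343
```

Run:
```python
from h import *
st()
d=cam("wrist"); crop(d,0,0,640,480,1.2,"pics/w1.png")
st()
print(delta([.4552,.0932,.16],-52.8))
```

```text
t 1.83 [0.4468 0.0776 0.2673] xang -52.55 F [-0.2 -0.1 -0.3] w 0.0343 j [-0.08  0.06  1.69  0.    1.39  0.84]
t 1.88 [0.4458 0.0756 0.2672] xang -52.56 F [ 1.  -0.2 -0.2] w 0.0341 j [-0.08  0.06  1.69  0.    1.4   0.84]
[-0.0082 -0.0182  0.1072  0.0003  0.0006  0.0042]
```

View pics/w1.png

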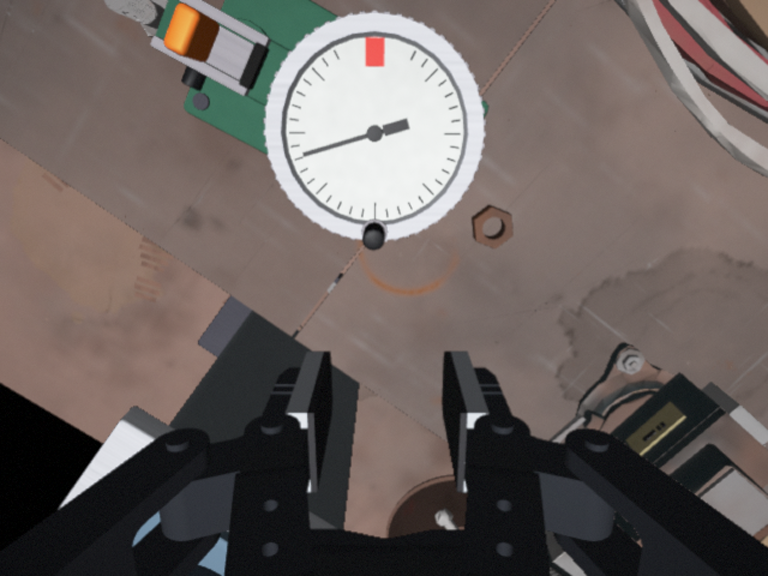

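Run:
```python
from h import *
d=cam("wrist"); g=lambda u,v,z: ray(d,cp(u,v,0,0,1.2),z)
c=g(374.5,133,.124);print(c)
e=[g(u,v,.126)for u,v in((265,127),(487,127),(376,12),(376,241))]; e=np.array(e); print((e[0]+e[1])/2,(e[2]+e[3])/2)
for n,u,v,z in(("mark",374.5,52,.124),("tip",302,154.5,.124),("tail",408,124,.124),("post",373,235,.149),("tab",182,29,.150)):
    p=g(u,v,z); print(n,p,np.hypot(*(p-c)[:2]),np.degrees(np.arctan2(*(p-c)[[1,0]])))
```

```text
[0.49748298 0.12416549 0.124     ]
[0.50048156 0.12539648 0.126     ] [0.49775451 0.1233097  0.126     ]
mark [0.52944944 0.14828584 0.124     ] 0.04004554563935772 37.03644995763785
tip [0.46457857 0.14867209 0.124     ] 0.04102771975832704 143.3219340500178
tail [0.51204674 0.11275096 0.124     ] 0.01850390138541337 -38.08801080525297
post [0.45717457 0.0939666  0.149     ] 0.05036607075455391 -143.1596039543574
tab [0.48122919 0.22248259 0.15      ] 0.09965158171733629 99.38724135535747
```

Emit:
{"method": "play_rows", "body": {"deltas": [[[0.6,-0.008,-0.018,0,0,0,0.004],[0.6,-0.008,-0.018,0.04,0,0,0.004],[0.6,-0.008,-0.018,0.08,0,0,0.004],[0.6,-0.008,-0.018,0.1,0,0,0.004],[0.6,-0.008,-0.018,0.1,0,0,0.004],[0.6,-0.008,-0.018,0.1,0,0,0.004]]]}}

```text
t: 2.43
eef_pos: [0.4542, 0.0895, 0.1673]
eef_rot: [0.894, -0.447, -0.001, 0.001]
contact_force: [0.3, 0.0, 1.1]
grip_width: 0.0339
```

```bash
sed -i 's/^C=.*/C=np.array([.4975,.1247])/' h.py
python3 - <<'E'
from h import *
d=cam("wrist"); crop(d,0,0,640,480,1.2,"pics/w2.png")
st()
print(delta(arc(-142.9,.053,.131),-52.9))
E
```

```text
t 2.48 [0.4555 0.0896 0.1687] xang -53.14 F [0.4 0.1 0.7] w 0.0342 j [-0.05  0.16  1.83 -0.    1.16  0.88]
[-0.0027 -0.0016  0.0377 -0.0007 -0.0009 -0.0042]
```

View pics/w2.png

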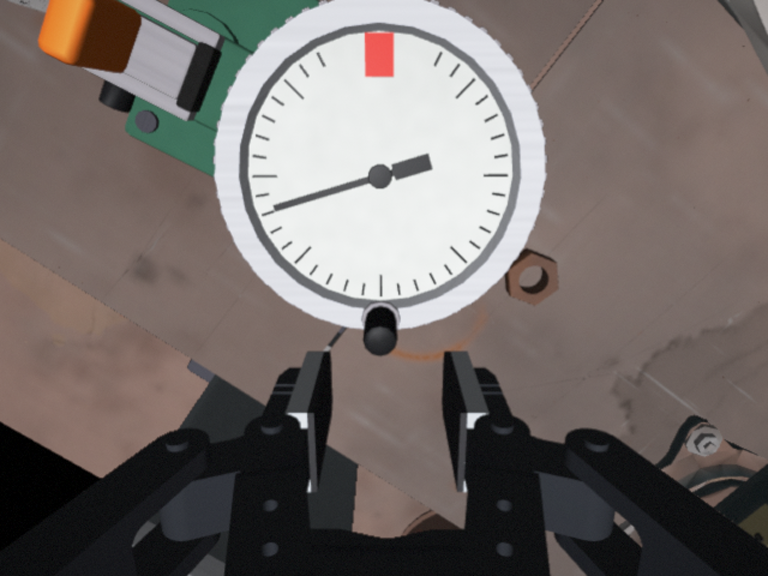

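Emit:
{"method": "play_rows", "body": {"deltas": [[[0.6,-0.002,-0.002,0.02,0,0,0],[0.6,-0.002,-0.002,0.036,0,0,0],[0.6,-0.002,-0.002,0.036,0,0,0],[0.75,-0.002,-0.002,0.036,0,0,0],[0.75,-0.002,-0.002,0.036,0,0,0],[0.75,-0.002,-0.002,0.036,0,0,0]]]}}

```text
t: 2.98
eef_pos: [0.4567, 0.0932, 0.1334]
eef_rot: [0.895, -0.447, 0.002, -0.001]
contact_force: [-0.2, 0.4, 0.3]
grip_width: 0.021
```

Run:
```python
from h import *
d=cam("wrist"); crop(d,0,0,640,480,1.2,"pics/w3.png")
st()
for a in range(-130,-30,12): print(a,delta(arc(a,.053,.132),a+90))
print(delta(arc(-36.4,.053,.132),53.6))
```

```text
t 3.03 [0.4565 0.0932 0.1331] xang -53.07 F [-0.4  0.3 -1. ] w 0.0211 j [-0.04  0.2   1.87 -0.    1.07  0.89]
-130 [ 1.15e-02 -1.00e-04  1.10e-03 -2.00e-03 -2.10e-03 -2.28e-01]
-118 [ 0.0219 -0.0037  0.0011 -0.0018 -0.0023 -0.4375]
-106 [ 0.0314 -0.0094  0.0012 -0.0015 -0.0025 -0.6469]
-94 [ 0.0395 -0.017   0.0012 -0.0013 -0.0027 -0.8563]
-82 [ 4.5900e-02 -2.6100e-02  1.2000e-03 -1.0000e-03 -2.9000e-03 -1.0658e+00]
-70 [ 5.0200e-02 -3.6300e-02  1.3000e-03 -7.0000e-04 -3.0000e-03 -1.2752e+00]
-58 [ 5.2300e-02 -4.7100e-02  1.3000e-03 -4.0000e-04 -3.2000e-03 -1.4847e+00]
-46 [ 5.2100e-02 -5.8200e-02  1.3000e-03 -1.0000e-04 -3.3000e-03 -1.6941e+00]
-34 [ 4.9600e-02 -6.9000e-02  1.3000e-03  3.0000e-04 -3.4000e-03 -1.9035e+00]
[ 5.0300e-02 -6.6900e-02  1.3000e-03  2.0000e-04 -3.4000e-03 -1.8617e+00]
```

View pics/w3.png

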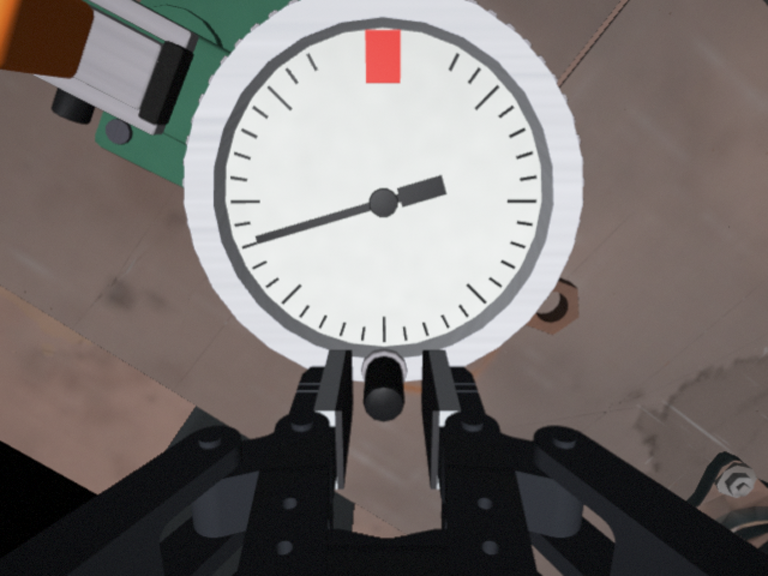

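Emit:
{"method": "play_rows", "body": {"deltas": [[[0.75,0.006,0.001,0,0,0,-0.123],[0.75,0.0115,0,0,0,0,-0.228],[0.75,0.017,-0.0015,0,0,0,-0.333],[0.75,0.022,-0.0037,0,0,0,-0.437],[0.75,0.027,-0.0063,0,0,0,-0.542],[0.75,0.0314,-0.0094,0,0,0,-0.647],[0.75,0.0357,-0.013,0,0,0,-0.752],[0.75,0.0395,-0.017,0,0,0,-0.856]]]}}

```text
t: 3.7
eef_pos: [0.4926, 0.0718, 0.1323]
eef_rot: [0.999, -0.032, -0.0, 0.0]
contact_force: [-2.5, -0.4, 1.4]
grip_width: 0.0208
```

Run:
```python
from h import *
d=cam("wrist"); crop(d,0,0,640,480,1.2,"pics/w4.png")
st()
for a in range(-88,-36,6): print(a,delta(arc(a,.053,.132),a+90))
```

```text
t 3.75 [0.4939 0.0716 0.1324] xang -3.38 F [-0.6 -2.   0.2] w 0.0214 j [-0.08  0.26  1.8  -0.    1.09 -0.02]
-88 [ 0.0054 -0.0005  0.0004  0.0005 -0.0012 -0.0939]
-82 [ 0.0109 -0.0013  0.0004  0.0006 -0.0011 -0.1986]
-76 [ 0.0163 -0.0027  0.0004  0.0007 -0.0011 -0.3033]
-70 [ 2.15e-02 -4.60e-03  4.00e-04  7.00e-04 -1.10e-03 -4.08e-01]
-64 [ 2.650e-02 -7.100e-03  4.000e-04  8.000e-04 -1.000e-03 -5.127e-01]
-58 [ 3.120e-02 -1.000e-02  4.000e-04  8.000e-04 -1.000e-03 -6.175e-01]
-52 [ 3.550e-02 -1.350e-02  4.000e-04  9.000e-04 -1.000e-03 -7.222e-01]
-46 [ 3.950e-02 -1.740e-02  5.000e-04  9.000e-04 -9.000e-04 -8.269e-01]
-40 [ 4.300e-02 -2.160e-02  5.000e-04  1.000e-03 -9.000e-04 -9.316e-01]
```

View pics/w4.png

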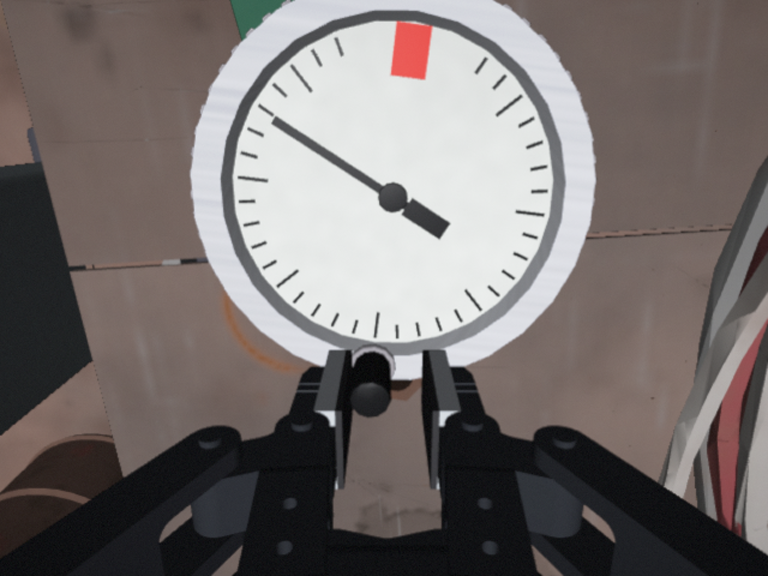

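Emit:
{"method": "play_rows", "body": {"deltas": [[[0.75,0.0054,-0.0005,0,0,0,-0.094],[0.75,0.0109,-0.0013,0,0,0,-0.199],[0.75,0.0163,-0.0027,0,0,0,-0.303],[0.75,0.0215,-0.0046,0,0,0,-0.408],[0.75,0.0265,-0.0071,0,0,0,-0.513],[0.75,0.0312,-0.01,0,0,0,-0.617],[0.75,0.0355,-0.0135,0,0,0,-0.722],[0.75,0.0395,-0.0174,0,0,0,-0.827]]]}}

```text
t: 4.42
eef_pos: [0.5337, 0.086, 0.1322]
eef_rot: [0.929, 0.371, 0.0, 0.001]
contact_force: [-0.5, -2.4, -0.2]
grip_width: 0.0214
```

Run:
```python
from h import *
d=cam("wrist"); crop(d,0,0,640,480,1.2,"pics/w5.png")
st()
for a in (-46,-43,-40,-37,-34,-31): print(a,delta(arc(a,.053,.132),a+90))
```

```text
t 4.47 [0.5345 0.0867 0.1322] xang 43.88 F [ 0.2 -1.3 -0.2] w 0.0213 j [-0.04  0.33  1.69 -0.    1.12 -0.81]
-46 [-0.0002 -0.0001  0.0002  0.0016 -0.0007 -0.002 ]
-43 [ 0.0026 -0.0002  0.0002  0.0016 -0.0007 -0.0544]
-40 [ 0.0053 -0.0004  0.0002  0.0016 -0.0007 -0.1068]
-37 [ 0.0081 -0.0008  0.0002  0.0017 -0.0006 -0.1591]
-34 [ 1.080e-02 -1.300e-03  2.000e-04  1.700e-03 -6.000e-04 -2.115e-01]
-31 [ 1.350e-02 -1.900e-03  2.000e-04  1.700e-03 -5.000e-04 -2.638e-01]
```

View pics/w5.png

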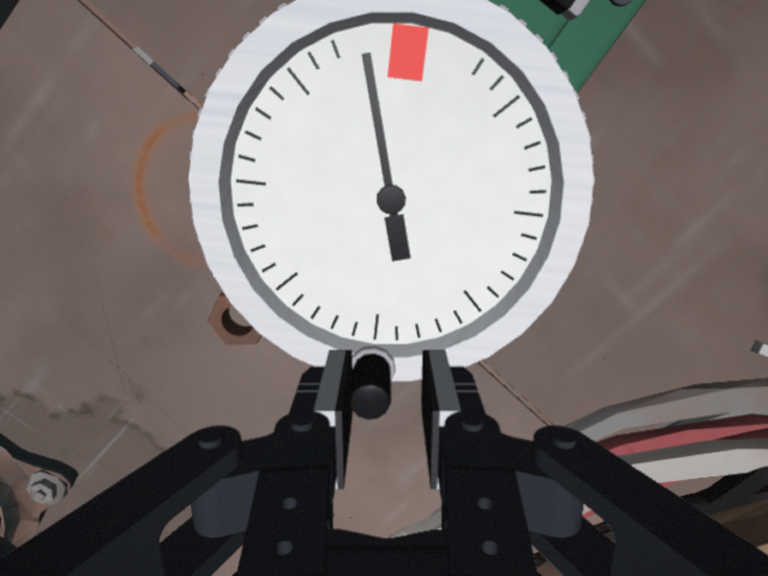

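```bash
cat >> h.py <<'E'
def ang(d,pts,z=.124):
    c=ray(d,pts[0],z); o=[]
    for p in pts[1:]:
        q=ray(d,p,z)-c; o.append((np.degrees(np.arctan2(q[1],q[0])).round(2),np.hypot(q[0],q[1]).round(4)))
    return c.round(4),o
E
python3 - <<'E'
from h import *
d=cam("wrist"); print(ang(d,[cp(*p,0,0,1.2) for p in((391,199),(366,55),(408.5,52.5),(376.5,326))]))
print(ang(d,[cp(*p,0,0,1.2) for p in((391,199),(401,259))]))
E
```

```text
(array([0.4988, 0.1273, 0.124 ]), [(np.float64(143.88), np.float64(0.0396)), (np.float64(127.2), np.float64(0.0399)), (np.float64(-52.5), np.float64(0.0404))])
(array([0.4988, 0.1273, 0.124 ]), [(np.float64(-36.51), np.float64(0.0185))])
```

Emit:
{"method": "play_rows", "body": {"deltas": [[[0.75,0.0026,-0.0002,0,0,0,-0.054],[0.75,0.0053,-0.0004,0,0,0,-0.107],[0.75,0.0081,-0.0008,0,0,0,-0.159],[0.75,0.0108,-0.0013,0,0,0,-0.211],[0.75,0.0126,-0.0017,0,0,0,-0.247],[0.75,0.0126,-0.0017,0,0,0,-0.247]]]}}

```text
t: 5.02
eef_pos: [0.5415, 0.0964, 0.132]
eef_rot: [0.877, 0.48, 0.0, 0.0]
contact_force: [-0.6, -0.5, -0.3]
grip_width: 0.021
```

Run:
```python
from h import *
d=cam("wrist"); crop(d,150,0,350,330,1.8,"pics/w6.png")
st()
for a in (-32,-31,-30,-29,-28): print(a,delta(arc(a,.053,.132),a+90))
```

```text
t 5.07 [0.5414 0.0965 0.132 ] xang 57.27 F [ 0.1 -0.5  0.4] w 0.0214 j [-0.03  0.34  1.67 -0.    1.12 -1.03]
-32 [ 0.0007  0.0008 -0.      0.0006 -0.0003 -0.0127]
-31 [ 0.0016  0.0008 -0.      0.0006 -0.0003 -0.0301]
-30 [ 0.0025  0.0007 -0.      0.0006 -0.0003 -0.0476]
-29 [ 0.0035  0.0007 -0.      0.0006 -0.0003 -0.065 ]
-28 [ 0.0044  0.0006 -0.      0.0006 -0.0003 -0.0825]
```

View pics/w6.png

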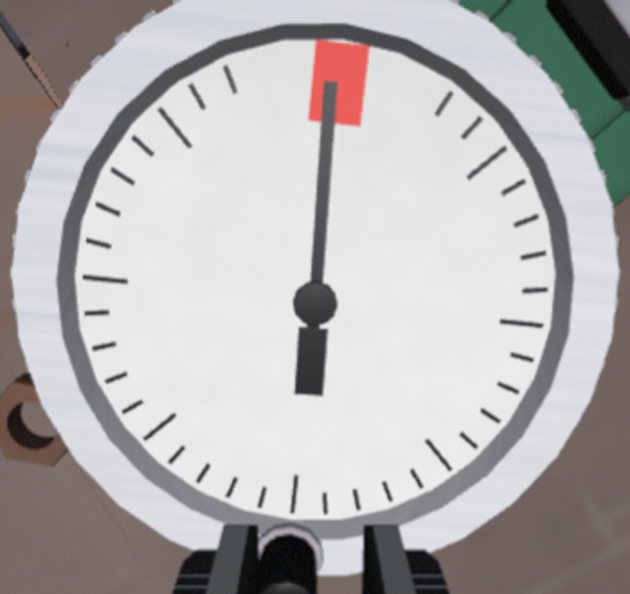

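Emit:
{"method": "play_rows", "body": {"deltas": [[[0.75,0.0011,0,0,0,0,-0.021],[0.75,0.0022,0,0,0,0,-0.042],[0.75,0.0022,0,0,0,0,-0.042],[0.75,0.0022,0,0,0,0,-0.042]]]}}

```text
t: 5.4
eef_pos: [0.5425, 0.0985, 0.1317]
eef_rot: [0.867, 0.499, 0.0, -0.0]
contact_force: [0.1, -1.5, 1.2]
grip_width: 0.0216
```

Run:
```python
from h import *
d=cam("wrist"); crop(d,150,0,350,330,1.8,"pics/w7.png")
st()
```

```text
t 5.45 [0.5425 0.0985 0.1316] xang 59.89 F [-0.9 -0.5  0.6] w 0.0213 j [-0.02  0.35  1.67  0.    1.12 -1.07]
```

View pics/w7.png

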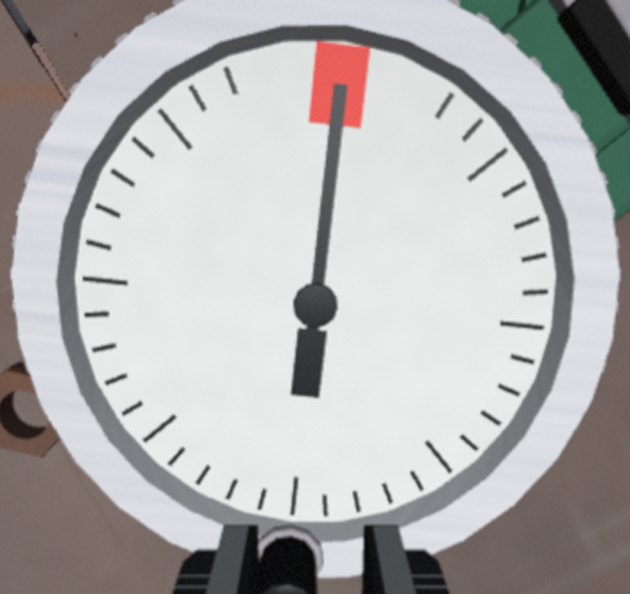

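Run:
```python
from h import *
# up-state approx relative
print(delta([*arc(99.1,.150,.21)],9.1))
```

```text
[ 1.164e-01 -1.469e-01 -7.840e-02 -1.000e-04 -2.000e-04  8.864e-01]
```

Emit:
{"method": "play_rows", "body": {"deltas": [[[0.75,-0.003,0,0,0,0,0],[0.75,-0.004,0,0,0,0,0],[0.75,-0.004,0,-0.02,0,0,0],[0.75,-0.004,0,-0.05,0,0,0],[0.75,-0.004,0,-0.08,0,0,0],[0.75,-0.004,0,-0.08,0,0,0]]]}}

```text
t: 5.95
eef_pos: [0.5437, 0.095, 0.2176]
eef_rot: [0.866, 0.499, 0.004, 0.003]
contact_force: [1.4, -0.7, 0.7]
grip_width: 0.0213
```

Run:
```python
from h import *
d=cam("top"); crop(d,240,190,200,130,4,"pics/c2.png")
st()
print(delta([*arc(99.1,.150,.21)],9.1))
```

```text
t 6.0 [0.5426 0.095  0.215 ] xang 59.92 F [-0.7 -0.3 -0.1] w 0.0214 j [-0.03  0.27  1.56  0.    1.3  -1.08]
[ 0.1194 -0.1488  0.0046  0.0042 -0.0063  0.8869]
```

View pics/c2.png

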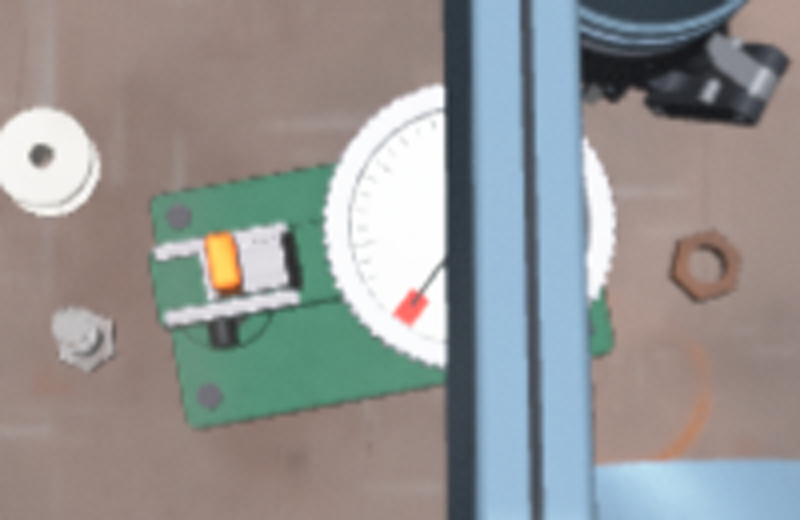

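Emit:
{"method": "play_rows", "body": {"deltas": [[[1,0.012,-0.018,0,0,0,0.11],[1,0.03,-0.038,0,0,0,0.22],[1,0.045,-0.056,0,0,0,0.33],[1,0.06,-0.075,0,0,0,0.44],[1,0.075,-0.093,0,0,0,0.55],[1,0.09,-0.112,0,0,0,0.66],[1,0.105,-0.13,0,0,0,0.77],[1,0.119,-0.148,0,0,0,0.887]]]}}

```text
t: 6.67
eef_pos: [0.4708, 0.273, 0.2102]
eef_rot: [0.997, 0.077, -0.001, 0.0]
contact_force: [1.1, 0.3, -0.8]
grip_width: 0.0002
```

Emit:
{"method": "play_rows", "body": {"deltas": [[[1,0,0,0,0,0,0],[1,0,0,0,0,0,0]]]}}

```text
t: 6.83
eef_pos: [0.4709, 0.2728, 0.2104]
eef_rot: [0.997, 0.081, -0.001, 0.0]
contact_force: [0.4, 0.0, 0.1]
grip_width: -0.0
```

Run:
```python
from h import *
d=cam("wrist"); crop(d,0,0,640,480,1.2,"pics/w8.png")
st()
print(delta([*arc(99.1,.150,.130)],9.1))
```

```text
t 6.88 [0.4714 0.272  0.2106] xang 9.29 F [-0.5 -0.6  0. ] w 0.0 j [ 0.32  0.26  1.58 -0.    1.3   0.16]
[ 0.0026 -0.0005  0.0806  0.0006  0.0016  0.0034]
```

View pics/w8.png

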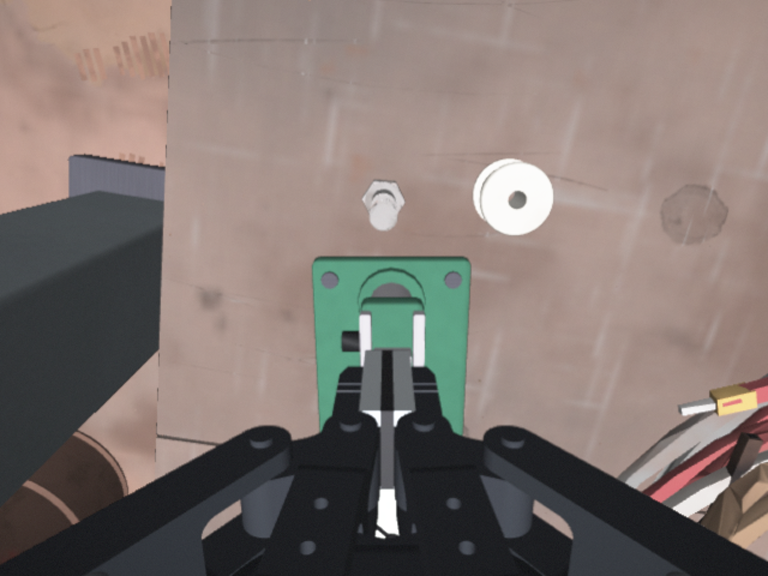

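Emit:
{"method": "play_rows", "body": {"deltas": [[[1,0.002,0,0.03,0,0,0],[1,0.002,0,0.06,0,0,0],[1,0.002,0,0.08,0,0,0],[1,0.002,0,0.08,0,0,0],[1,0.002,0,0.08,0,0,0]]]}}

```text
t: 7.3
eef_pos: [0.4736, 0.2711, 0.1305]
eef_rot: [0.997, 0.079, -0.002, 0.0]
contact_force: [0.5, -0.5, -0.2]
grip_width: -0.0001
```

Run:
```python
from h import *
d=cam("side"); crop(d,230,180,200,180,3.3,"pics/s2.png")
st()
print(delta([*arc(99.1,.120,.130)],9.1),delta([*arc(99.1,.107,.130)],9.1))
```

```text
t 7.35 [0.4747 0.2717 0.132 ] xang 9.09 F [ 0.8  0.2 -0.5] w 0.0001 j [ 0.32  0.34  1.68 -0.    1.12  0.16]
[-0.0007  0.0287  0.002   0.0002 -0.0001 -0.0001] [-0.0007  0.0417  0.002   0.0002 -0.0001 -0.0001]
```

View pics/s2.png

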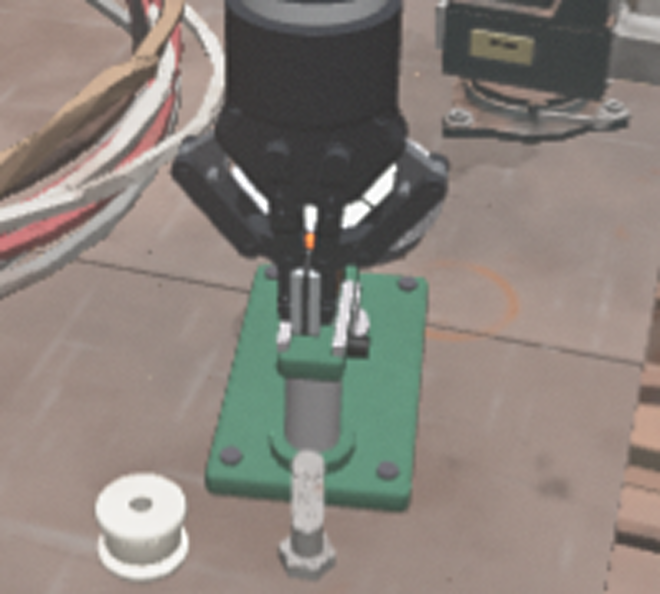

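Emit:
{"method": "play_rows", "body": {"deltas": [[[1,0,0.015,0,0,0,0],[1,0,0.025,0,0,0,0],[1,0,0.03,0,0,0,0],[1,0,0.034,0,0,0,0],[1,0,0.034,0,0,0,0]]]}}

```text
t: 7.77
eef_pos: [0.4803, 0.2384, 0.1327]
eef_rot: [0.997, 0.079, 0.001, -0.0]
contact_force: [0.0, -0.5, 1.1]
grip_width: 0.0002
```

Emit:
{"method": "play_rows", "body": {"deltas": [[[1,0,0.002,0,0,0,0],[1,0,0.004,0,0,0,0],[1,0,0.004,0,0,0,0]]]}}

```text
t: 8.02
eef_pos: [0.4803, 0.2352, 0.1319]
eef_rot: [0.997, 0.08, 0.0, -0.0]
contact_force: [1.0, 2.8, 1.9]
grip_width: -0.0001
```

Run:
```python
from h import *
d=cam("top"); crop(d,240,190,200,130,4,"pics/c3.png")
st(); s=r.sense(); print(np.hypot(*(s["eef_pos"][:2]-C)))
```

```text
t 8.07 [0.4802 0.2351 0.1317] xang 9.12 F [0.4 2.4 1.3] w 0.0002 j [0.25 0.32 1.71 0.   1.11 0.09]
0.11180103445140585
```

View pics/c3.png

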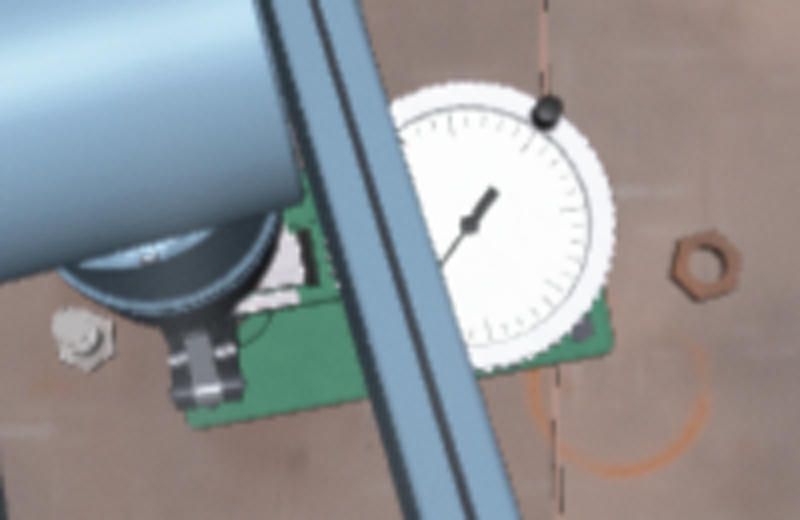

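Emit:
{"method": "play_rows", "body": {"deltas": [[[1,0,0.002,0,0,0,0],[1,0,0.004,0,0,0,0],[1,0,0.004,0,0,0,0]]]}}

```text
t: 8.32
eef_pos: [0.4808, 0.231, 0.1316]
eef_rot: [0.997, 0.079, 0.0, -0.0]
contact_force: [0.7, 4.1, 0.6]
grip_width: -0.0004
```

Emit:
{"method": "play_rows", "body": {"deltas": [[[1,0,0.002,0,0,0,0],[1,0,0.002,0,0,0,0]]]}}

```text
t: 8.48
eef_pos: [0.4809, 0.2307, 0.1317]
eef_rot: [0.997, 0.079, 0.0, -0.002]
contact_force: [-0.7, 10.3, 2.6]
grip_width: -0.0002
```

Emit:
{"method": "play_rows", "body": {"deltas": [[[1,0,0.001,0,0,0,0],[1,0,0.001,0,0,0,0]]]}}

```text
t: 8.65
eef_pos: [0.4809, 0.2306, 0.1318]
eef_rot: [0.997, 0.079, 0.0, -0.002]
contact_force: [-0.8, 13.0, 2.1]
grip_width: 0.0003
```

Emit:
{"method": "play_rows", "body": {"deltas": [[[1,0,0.001,0,0,0,0],[1,0,0.001,0,0,0,0]]]}}

```text
t: 8.82
eef_pos: [0.4809, 0.2305, 0.1318]
eef_rot: [0.997, 0.079, 0.0, -0.003]
contact_force: [-2.5, 16.8, 2.4]
grip_width: 0.0002
```

Emit:
{"method": "play_rows", "body": {"deltas": [[[1,0,-0.01,0,0,0,0],[1,0,-0.03,0,0,0,0],[1,0,-0.035,-0.03,0,0,0],[1,0,-0.035,-0.07,0,0,0],[1,0,-0.035,-0.11,0,0,0],[1,0,-0.06,-0.12,0,0,0],[1,0,-0.1,-0.12,0,0,0],[1,0,-0.14,-0.12,0,0,0]]]}}

```text
t: 9.48
eef_pos: [0.4598, 0.365, 0.253]
eef_rot: [0.997, 0.078, 0.001, 0.0]
contact_force: [1.3, 0.1, -0.3]
grip_width: 0.0003
```

Run:
```python
from h import *
d=cam("top"); crop(d,240,190,200,130,4,"pics/c4.png")
st()
d=cam("side"); crop(d,230,180,200,180,3.3,"pics/s4.png")
```

```text
t 9.53 [0.4571 0.3723 0.2518] xang 9.21 F [-0.   3.8  0. ] w -0.0002 j [0.49 0.32 1.41 0.   1.42 0.33]
```

View pics/c4.png

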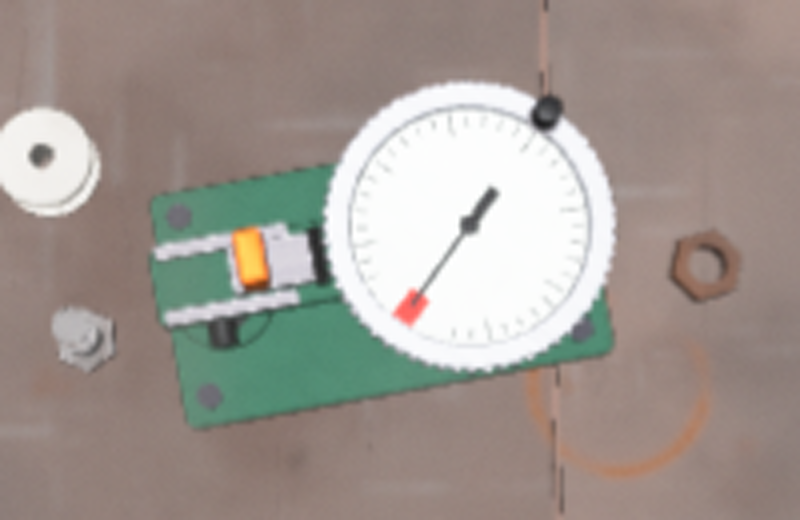

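View pics/s4.png

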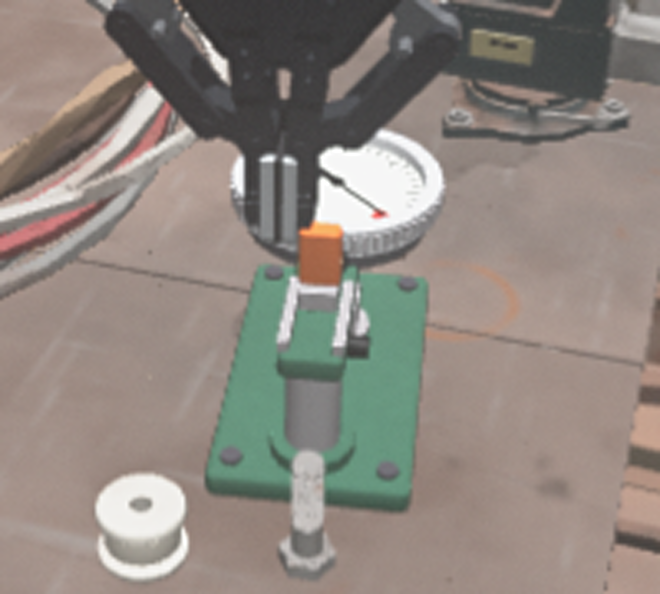

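Emit:
{"method": "play_rows", "body": {"deltas": [[[1,0,0,0,0,0,0],[1,0,0,0,0,0,0]]]}}

```text
t: 9.75
eef_pos: [0.4588, 0.3643, 0.2507]
eef_rot: [0.997, 0.08, -0.001, 0.001]
contact_force: [-0.2, 0.6, -0.8]
grip_width: 0.0
```

Run:
```python
from h import *
st()
d=cam("top"); crop(d,0,0,640,480,1.2,"pics/t5.png"); crop(d,300,220,100,75,8,"pics/c5.png"); 
g=lambda u,v,z: ray(d,cp(u,v,240,190,4),z)
print(np.hypot(*(g(248,256,.15)-g(220,258,.15))[:2]))
print(ang(d,[cp(*p,240,190,4) for p in((470,225),(413,305),(411,309),)]))
```

```text
t 9.75 [0.4588 0.3643 0.2507] xang 9.13 F [-0.2  0.6 -0.8] w 0.0 j [ 0.48  0.31  1.41 -0.    1.42  0.32]
0.01105885282278695
(array([0.4974, 0.1253, 0.124 ]), [(np.float64(143.63), np.float64(0.0403)), (np.float64(144.01), np.float64(0.0421))])
```

View pics/t5.png

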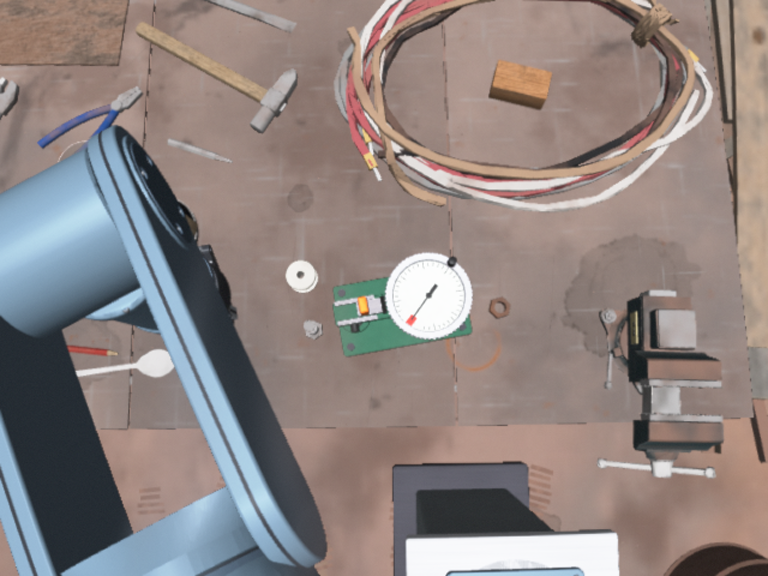

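View pics/c5.png

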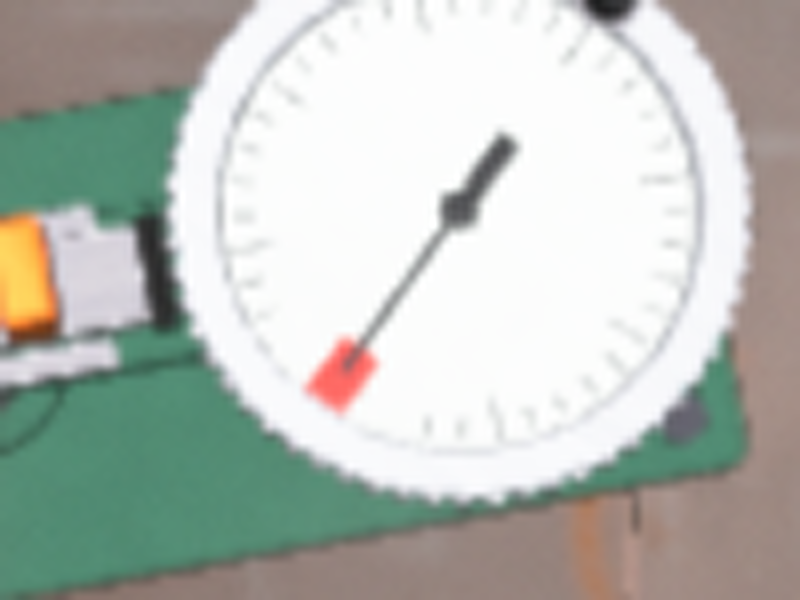

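Run:
```python
from h import *
d=cam("top")
def cen(im):
    h=cv2.cvtColor(im,cv2.COLOR_RGB2HSV)[235:275,270:325]; m=cv2.inRange(h,(8,150,120),(25,255,255)); M=cv2.moments(m,True); return (M['m10']/M['m00']+270,M['m01']/M['m00']+235),M['m00']
a=cen(cv2.imread("pics/top0.png")[:,:,::-1].copy()); b=cen(d["color"]); print(a,b)
p=ray(d,a[0],.145);q=ray(d,b[0],.145); print(np.hypot(*(p-q)[:2]),np.degrees(np.arctan2(*(p-q)[[1,0]])))
# gray slide/shoe dark edge profile along axis
A=cv2.imread("pics/top0.png",0).astype(float)
G=cv2.cvtColor(d["color"],cv2.COLOR_RGB2GRAY)
for X in(A,G): print([int(X[251:256,c].mean()) for c in range(305,330)])
```

```text
((295.44086021505376, 255.19354838709677), 93.0) ((302.3085106382979, 254.02127659574467), 94.0)
0.011038432131298077 98.95557566665943
[208, 208, 209, 208, 205, 176, 78, 45, 52, 79, 111, 116, 117, 116, 116, 122, 152, 217, 244, 246, 245, 243, 231, 223, 239]
[170, 151, 205, 213, 213, 214, 215, 215, 215, 215, 214, 208, 164, 73, 48, 60, 118, 205, 247, 250, 250, 249, 238, 217, 242]
```

Run:
```python
from h import *
d=cam("top")
c=np.array([.4974,.1252])
for z,uv in((.15,cp(250,256,240,190,4)),(.15,cp(220,258,240,190,4)),(.145,(302.3,254.0)),(.145,(295.44,255.19))):
    p=ray(d,uv,z); print(p,np.hypot(*(p[:2]-c)))
for s in (.060,.0585,.062,.064): 
    a=np.radians(99); print(s,proj(d,[[*(c+s*np.array([np.cos(a),np.sin(a)])),.118]]),proj(d,[[*(c+s*np.array([np.cos(a),np.sin(a)])),.126]]))
crop(d,280,225,60,45,12,"pics/c6.png")
```

```text
[0.48245031 0.21392436 0.15      ] 0.08997502795339635
[0.48182505 0.22575302 0.15      ] 0.10175209973597751
[0.48252944 0.2138832  0.145     ] 0.08992132125719025
[0.48078257 0.22477515 0.145     ] 0.10095221576377915
0.06 [[320.99388564 252.6333679 ]] [[320.94091194 251.9601679 ]]
0.0585 [[321.89573438 252.47851567]] [[321.85138835 251.80386075]]
0.062 [[319.79131472 252.83984622]] [[319.72683538 252.16858685]]
0.064 [[318.58862578 253.04633391]] [[318.51263849 252.37701599]]
```

View pics/c6.png

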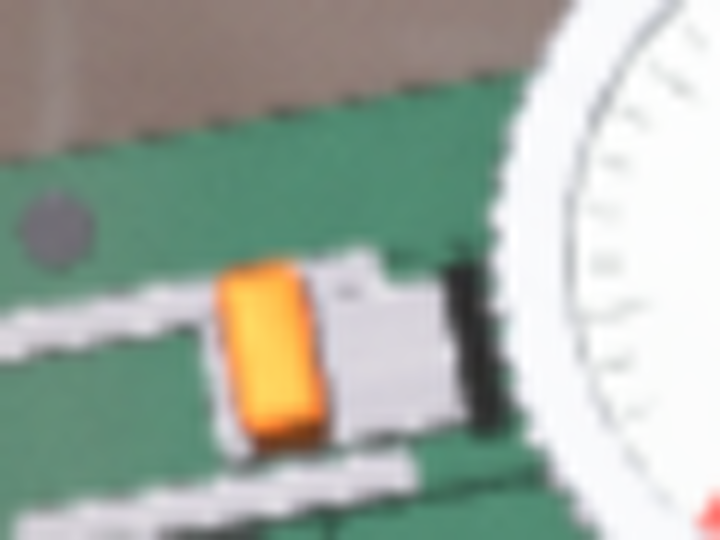

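```bash
python3 -c "
from bench import workorder
print(workorder.hand_in())"
```

```text
the job is handed in; nothing more can be done
None
```

I turned the bezel about 106° counter-clockwise by its post, then pushed the orange lock tab in until its shoe met the rim. The job was handed in at about 10 s of robot time, with the gripper clear of everything.

- **Zero mark:** it lies under the needle tip to within about 0.5° (144.0° against 143.6° in the last top picture), and locking did not shift it.
- **Lock tab:** it ended 90.0 mm from the dial's axis, which is its fully closed place. The slide stopped hard as the push rose from 4 N to about 17 N, and the shoe touches the rim in the picture.
- **One disagreement:** the tab moved only about 11 mm in the images, against the 14 mm given for full travel. It measured about 101 mm from the axis at the start instead of 104 mm, so I take it that it began about 3 mm in.
- **Loose parts:** the nut, bolt and reel show no movement between the first and last pictures.

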